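Walnut rod into the ring gauge

ROBOT

A 6-joint arm with a two-finger parallel gripper is mounted at the origin on the work surface. World frame = base frame: x ahead of the robot, y to its left, z up, the work surface at z = 0. Lengths are in m, angles in rad, forces in N, time in s.
With the tool pointing down it reaches from about 0.35 to 0.725 m from the base axis. Payload 6 kg.
Tool frame: the origin (TCP) lies at the very end of the fingers, on their centre line; the grasp point (between the pads) lies 19 mm behind it; z points along the fingers, x is the direction in which the jaws open and shut, and the axes are right-handed (so a half turn about z gives the same grasp; the last joint's range is limited). The gripper opens to 85 mm and grips with 20 to 120 N. Pads are 22 mm wide; open, the fingers measure 114 mm over their backs; the gripper's body (76 mm by 85 mm) begins 54 mm behind the grasp point. The pads swing forward as they close: fully open they stand 13 mm farther back than shut.
Start: joints at [-0.896, 0.04, 0.085, 0, -1.615, -0.334], TCP at [0.201, -0.565, 0.231] pointing down, gripper open.
Joint ranges: [-2.56, 2.56], [-1.29, 2.01], [-1.08, 1.49], [-3.29, 1.98], [-2.81, -0.18], [-2.99, 2.99]. Speed limits (rad/s): [2.57, 2.57, 3.01, 3.14, 3.14, 3.14].

INTERFACE

Orientations are given as a unit quaternion [x, y, z, w].
In Python, from plant import status, vision, arm gives the robot as it stands.
- The arm moves only by the shell command python3 -m inch 'ROWS' [OPENING] [FORCE]. ROWS is JSON, a list that holds one entry, the list of rows, each a list of 6 numbers: the shift along the tool's x, y, z in cm, then the turn, a rotation vector about the tool's x, y, z in degrees. In form: [[[tx, ty, tz, rx, ry, rz], ...]]. A call has 1 to 12 rows; each row is the pose to reach, as a shift and turn from the pose commanded when the call began, along the tool's axes at that moment; what a row does not reach only later rows make up. A row lasts 1/12 s, in which the tool goes at most 41.7 mm and 7.16 degrees, less where a joint would pass 70% of its speed; a pose out of reach is approached as far as the arm can. A call with a gripper value outside its range is refused whole. OPENING is the finger opening in cm, from 0 to 8.54, set as the call begins (- or left out, the last holds). The fingers move at their own pace and stop on an object; FORCE is the grip in N (left out, the last holds). Time passes only in rows, so rows that repeat a pose let the fingers close. It gives the time, the measured TCP pose, the force and the opening at its end, in the units of the state.
- status.observe(): the state, without advancing time (a new reading comes with each control period).
- vision.read_camera(name): name is "scene" or "side" or "wrist"; returns the picture (384x512x3 uint8, blue, green, red); there is no depth.
- vision.calibration(name): a dict with "camera_matrix" (3x3 intrinsics, pixels), "k1" (the pictures are not rectified: a ray, as slopes to the right and down, at radius r is drawn at 1 + k1 r^2 times it, then the intrinsics apply), "camera_from_world" (4x4, takes a point from world to camera coordinates); the wrist camera has in their place "hand_eye" (4x4, takes a point from camera to tool coordinates, whose origin is the TCP and whose axes are the tool frame's). Camera axes: x right, y up, looking along -z (the intrinsics and any distortion apply to the point x, -y, -z); pixel columns grow to the right and rows downward; lengths in m; the calibration is good to about 2 mm. A picture is of the moment at which its call begins: read the wrist's pose just before it. calibration takes no time and is no camera call.
- arm.sign_off(): hands the job in, once; it reports no verdict.
Trained networks look in the newest picture that a camera, given by its name, has taken for a name from the list of things; names that differ only in an ending like _2 or _b are one class to them, and where a whole thing is asked for, a point or a joint stands for the part that bears it (a point fixed in the world has none). Each returns a list of dicts, best first, with "score" (0 to 1); they miss things now and then, are a little off and sometimes report something else, mostly with a low value. They report only what shows in the picture. A call takes as long as a camera call. They do not tell look-alikes from the thing itself.
- vision.boxes_of(camera, thing): "at" ([column, row] in pixels, amid what is visible of it).
- vision.regions_of(camera, thing): "pixels" (384x512 bool, what is visible of it) and "at" ([column, row] in pixels, amid what is visible of it).
The state is a dict: "time": time; "joint_positions": joint angles; "qvel": joint speeds; "joint_torque": joint torques, N m; "tcp_pos": TCP position; "eef_rot": TCP orientation; "force": force on the tool from outside, world axes, zero at the start; "torque": the same for the moment, N m; "gripper_width": finger opening in m.
Only numpy, scipy, OpenCV 4.12 (cv2) and the standard library are available. Lean on these libraries where they do the work, as an engineer would, in place of code of your own. Each camera call takes 0.05 s, during which the arm holds its last target. There are 200 camera calls.

TASK

Size the dark walnut rod: take it out of the green rack and lower it gently, upright, through the rings of the ring gauge until the smallest ring stops it. Let go so that it is left standing upright in the gauge; do not drop it in, and leave the pale birch rod and the aluminium rod in the rack.

Things in the scene. Friction and masses are not known exactly. Their poses are not given: they have to be found in the camera images.
- walnut_mid (a point): centre (half-way up) of the dark walnut rod, round, 30 mm across, 200 mm long, z along it. It stands upright in one of 3 holes (34 mm wide, 40 mm deep) of a fixed green rack, 250 x 70 x 50 mm; 160 mm shows above it. The holes lie 80 mm apart in a row pointing away from the robot within 12 degrees; fingers closing across the row have most room. It must rise 40 mm to come free.
- birch_mid (a point): centre (half-way up) of the pale birch rod, 30 mm in diameter, 150 mm long, upright in another hole of the same rack. To be left there.
- alu_mid (a point): centre (half-way up) of the silvery aluminium rod, 30 mm in diameter, 170 mm long, upright in the remaining hole of the same rack. To be left there.
- gauge_top (a point): centre of the top ring's upper face, 100 mm above the bench; z up the rings' axis. The fixed gauge has three level rings 8 mm thick on one axis, between two thin posts (no higher): yellow, bore 70 mm; red, bore 54 mm, upper face 30 mm below this point; steel, bore 22 mm, upper face 60 mm below it, which stops the rod: it stands there by itself, its centre then 40 mm above this point.
Not all that is in view belongs to the job. What is shaped like the part that bears walnut_mid but purple is not meant. What is shaped like the part that bears gauge_top but orange is not meant.

How it is judged:
On the way:
1. the walnut rod, held in the fingers and upright, has its foot inside the top ring (z of walnut_mid in the frame of gauge_top below 0.095 m and horizontal distance between walnut_mid and gauge_top below 0.03 m and angle between the z axis of walnut_mid and the z axis of gauge_top, either way round below 0.3 rad and contact force between the fingers and walnut above 0.3 N), for 0.05 s.
At the end, for the whole second after the job is handed in: The walnut rod stands at rest on the steel ring inside the gauge: its centre 33 to 47 mm above the top ring's upper face and within 25 mm of the rings' axis, upright within 10 degrees, released; the birch and aluminium rods are within 30 mm of where they stood (z of walnut_mid in the frame of gauge_top between 0.033 and 0.047 m and horizontal distance between walnut_mid and gauge_top below 0.025 m and angle between the z axis of walnut_mid and the z axis of gauge_top, either way round below 0.175 rad and linear speed of walnut below 0.03 m/s and distance of each of birch_mid, alu_mid from where it was at the start of the episode below 0.03 m); the robot touches nothing.
It fails at once if the walnut rod is dropped into the gauge (it moves faster than 0.6 m/s there, a fall of about 18 mm) (linear speed of walnut above 0.6 m/s and horizontal distance between walnut_mid and gauge_top below 0.04 m and z of walnut_mid in the frame of gauge_top below 0.1 m).
It fails at once if the birch rod or the aluminium rod is lifted or knocked out of its place (moved over 30 mm) (distance of any of birch_mid, alu_mid from where it was at the start of the episode above 0.03 m).
It also fails if it takes over 42 s, if anything falls off the work surface, if the arm or the gripper's body presses on something with over 40 N, if the wrist force passes 120 N, or if a joint passes its speed limit or range.

## Working session

There is one attempt and no reset: what is moved stays moved. The work goes in short steps, Python scripts to look and compute and a shell command to move; the robot and the scene stay as the last step left them, time stands still between calls to the robot, and variables do not carry over. Pictures are saved under pics/ and viewed, about 8 in all and at most 12, crops included, and the job is handed in when it is done.

```bash
mkdir -p pics; ls; cat > h.py <<'E'
import numpy as np, cv2
from scipy.spatial.transform import Rotation as R
from plant import status, vision, arm
def ray(cam,px,st=None):
    c=vision.calibration(cam); K=np.array(c["camera_matrix"]); k=c["k1"]
    d=np.array([(px[0]-K[0,2])/K[0,0],(px[1]-K[1,2])/K[1,1]]); u=d.copy()
    for _ in range(30): u=d/(1+k*(u@u))
    v=np.array([u[0],-u[1],-1.])
    if cam=="wrist":
        T=np.eye(4);T[:3,:3]=R.from_quat(st["eef_rot"]).as_matrix();T[:3,3]=st["tcp_pos"]
        M=T@np.array(c["hand_eye"])
    else: M=np.linalg.inv(np.array(c["camera_from_world"]))
    v=M[:3,:3]@v; return M[:3,3],v/np.linalg.norm(v)
def proj(cam,p):
    c=vision.calibration(cam); K=np.array(c["camera_matrix"])
    q=(np.array(c["camera_from_world"])@np.r_[p,1])[:3]; u=np.array([q[0],-q[1]])/-q[2]
    u=u*(1+c["k1"]*(u@u)); return K[:2,:2]@u+K[:2,2]
def atz(cam,px,z,st=None):
    o,d=ray(cam,px,st); return o+d*(z-o[2])/d[2]
def tri(rs):
    A=0;b=0
    for o,d in rs:
        P=np.eye(3)-np.outer(d,d);A=A+P;b=b+P@o
    x=np.linalg.solve(A,b); return x,[float(np.linalg.norm(np.cross(d,x-o))) for o,d in rs]
E
python3 - <<'E'
from h import *
s=status.observe();print(s)
for c in("scene","side"):
    im=vision.read_camera(c);cv2.imwrite(f"pics/{c}0.png",im)
    M=np.linalg.inv(np.array(vision.calibration(c)["camera_from_world"]));print(c,M[:3,3])
    for t in("walnut_mid","birch_mid","alu_mid","gauge_top"):
        for r in vision.regions_of(c,t)[:4]: 
            ys,xs=np.nonzero(r["pixels"]);print(t,round(r["score"],2),np.round(r["at"],1),xs.min(),xs.max(),ys.min(),ys.max(),im[r["pixels"]].mean(0).round())
E
```

```text
pics
{'time': 0.0, 'joint_positions': array([-8.96303692e-01,  4.08285587e-02,  8.37684087e-02, -4.53683642e-04,
       -1.61549569e+00, -3.33730446e-01]), 'qvel': array([ 0.00057798,  0.00018102,  0.00103701, -0.000182  ,  0.00094929,
       -0.00143036]), 'joint_torque': array([ 5.93187342e-04, -3.68199527e+01,  3.47409189e+01,  6.93224207e+00,
       -5.50252647e-03, -1.74474451e-06]), 'tcp_pos': array([ 0.20049902, -0.56515082,  0.230248  ]), 'eef_rot': array([ 5.76964110e-01,  8.16768995e-01,  4.61931195e-04, -7.82273466e-04]), 'force': array([0.93069926, 0.01734131, 0.0394405 ]), 'torque': array([-0.02664699, -0.0291444 ,  0.0081613 ]), 'gripper_width': 0.08534542410783275}
scene [ 1.07637203 -0.11949018  1.0265018 ]
walnut_mid 0.72 [348.7 181.4] 337 360 157 205 [24. 47. 84.]
walnut_mid 0.63 [390.8 190.2] 378 409 165 218 [105.  39. 100.]
birch_mid 0.9 [341.4 155.9] 333 351 142 178 [ 62. 114. 164.]
alu_mid 0.87 [352.  215.7] 341 364 195 234 [126. 143. 153.]
gauge_top 0.78 [171.2 172.3] 142 202 142 202 [ 20.  91. 201.]
side [-0.24843802  0.76106777  0.69237275]
walnut_mid 0.98 [181. 192.] 172 188 160 224 [ 52.  74. 108.]
walnut_mid 0.73 [130.5 212.9] 121 144 172 254 [131.  74. 130.]
birch_mid 0.76 [198.9 217.2] 191 206 193 242 [103. 145. 185.]
birch_mid 0.65 [181.8 191.9] 172 189 159 225 [ 53.  74. 109.]
alu_mid 0.75 [165.5 182.5] 158 173 157 210 [164. 179. 186.]
gauge_top 0.89 [344.8 200.5] 321 361 167 221 [ 82. 128. 204.]
gauge_top 0.85 [286.  179.5] 264 305 147 199 [ 67.  96. 137.]
```

```bash
python3 - <<'E'
from h import *
a=cv2.imread("pics/scene0.png");b=cv2.imread("pics/side0.png")
cv2.imwrite("pics/ab.png",cv2.resize(np.vstack([a[110:270,110:430],b[110:270,100:420]]),None,fx=1.85,fy=1.85,interpolation=cv2.INTER_CUBIC))
E
```

```text
(no output)
```

View pics/scene0.png

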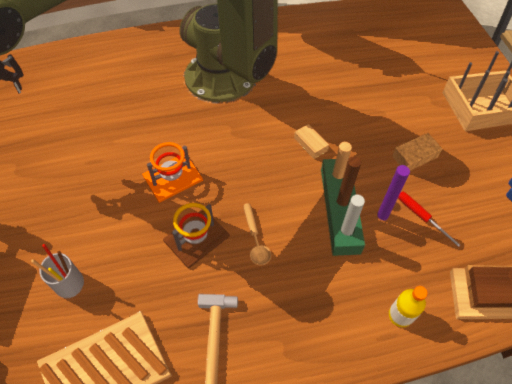

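View pics/ab.png

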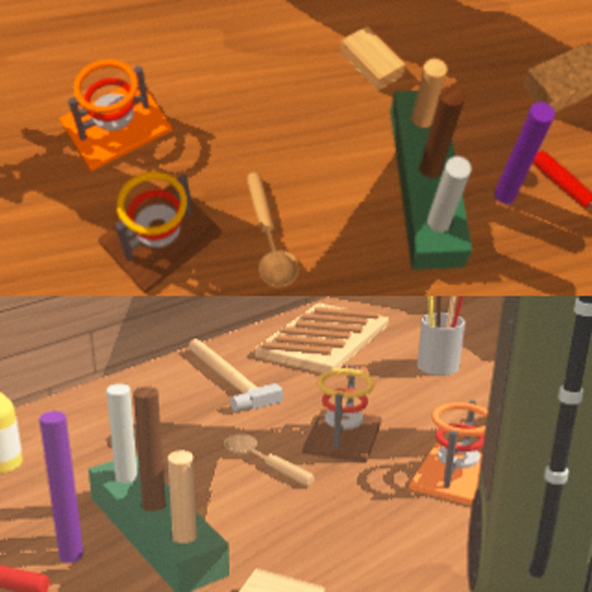

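Candidates for the rod are brown at scene (349,181) / side (181,192), and purple at scene (391,190) / side (130,213). The brown one stands in the middle rack hole, so it is the walnut rod. Candidates for the gauge are yellow-topped on a brown base at scene (192,218) / side (286,180), and orange at scene (171,172) / side (345,200). The yellow top ring is the one meant, and the enlarged crop confirms both choices.

```bash
python3 - <<'E'
from h import *
from scipy.optimize import minimize
ims={c:cv2.imread(f"pics/{c}0.png") for c in("scene","side")}
# rods: middle of visible region
def best(c,t,near):
    for _ in range(3):
        vision.read_camera(c); 
        for r in vision.regions_of(c,t):
            if np.hypot(*(np.array(r["at"])-near))<15: return r
def hull(c,P): return cv2.convexHull(np.array([proj(c,p) for p in P],np.float32))
th=np.linspace(0,2*np.pi,24,endpoint=False)
for t,zt,ns,nd in(("walnut_mid",.21,(349,181),(181,192)),("birch_mid",.16,(341,156),(199,217)),("alu_mid",.18,(352,216),(165,182))):
    m={"scene":best("scene",t,ns),"side":best("side",t,nd)}
    x,e=tri([ray(c,m[c]["at"]) for c in m]); print(t,x.round(4),np.round(e,4))
    def cost(v):
        s=0
        for c in m:
            h=hull(c,[(v[0]+.015*np.cos(a),v[1]+.015*np.sin(a),z) for a in th for z in(.05,zt)])
            k=np.zeros((384,512),np.uint8);cv2.fillConvexPoly(k,np.round(h*16).astype(np.int32),255,cv2.LINE_AA,4)
            s+=np.abs(k/255.-m[c]["pixels"]).sum()
        return s
    r=minimize(cost,x[:2],method="Nelder-Mead",options=dict(initial_simplex=[x[:2],x[:2]+[.005,0],x[:2]+[0,.005]]))
    print("  fit",r.x.round(4),r.fun,[int(m[c]["pixels"].sum()) for c in m])
C={}
for c,(u,v) in(("scene",(192,218)),("side",(286,180))):
    hsv=cv2.cvtColor(ims[c],cv2.COLOR_BGR2HSV);H,S,V=cv2.split(hsv)
    k=((H>=19)&(H<=32)&(S>110)&(V>120)).astype(np.uint8);w=np.zeros_like(k);w[v-45:v+40,u-35:u+35]=1;k*=w
    n,l,st,_=cv2.connectedComponentsWithStats(k,connectivity=8);i=1+st[1:,4].argmax()
    ys,xs=np.nonzero(l==i);el=cv2.fitEllipse(np.stack([xs,ys],1).astype(np.float32))
    print(c,len(xs),el,atz(c,el[0],.096).round(4),xs.min(),xs.max(),ys.min(),ys.max());C[c]=el[0]
print(tri([ray(c,C[c]) for c in C]))
E
```

```text
walnut_mid [0.5389 0.2126 0.1292] [0.0002 0.0002]Traceback (most recent call last):
  File "<stdin>", line 22, in <module>
    res = _minimize_neldermead(fun, x0, args, callback, bounds=bounds,
                               **options)
    fsim[j] = func(sim[j])
              ~~~~^^^^^^^^
    fx = function(np.copy(x), *(wrapper_args + args))
  File "<stdin>", line 18, in cost
  File "<stdin>", line 10, in hull
  File "h.py", line 15, in proj
    c=vision.calibration(cam); K=np.array(c["camera_matrix"])
ValueError: time passes only in moves, steps and waits
```

```bash
sed -i 's/vision.calibration(cam)/cal(cam)/; 3a import functools\ncal=functools.lru_cache(lambda c: vision.calibration(c))' h.py; python3 - <<'E'
from h import *
ims={c:cv2.imread(f"pics/{c}0.png") for c in("scene","side")}
at={"walnut":((348.7,181.4),(181,192)),"birch":((341.4,155.9),(198.9,217.2)),"alu":((352,215.7),(165.5,182.5))}
for t,(a,b) in at.items():
    x,e=tri([ray("scene",a),ray("side",b)]);print(t,x.round(4),np.round(e,4))
C={}
for c,(u,v) in(("scene",(192,218)),("side",(286,180))):
    H,S,V=cv2.split(cv2.cvtColor(ims[c],cv2.COLOR_BGR2HSV))
    k=((H>=19)&(H<=32)&(S>110)&(V>120)).astype(np.uint8);w=np.zeros_like(k);w[v-45:v+40,u-35:u+35]=1;k*=w
    n,l,st,_=cv2.connectedComponentsWithStats(k,connectivity=8);i=1+st[1:,4].argmax()
    ys,xs=np.nonzero(l==i);el=cv2.fitEllipse(np.stack([xs,ys],1).astype(np.float32))
    print(c,len(xs),el,atz(c,el[0],.096).round(4),xs.min(),xs.max(),ys.min(),ys.max());C[c]=el[0]
print(tri([ray(c,C[c]) for c in C]))
s=status.observe();print(s["time"],R.from_quat(s["eef_rot"]).as_matrix().round(3))
E
```

```text
walnut [0.5384 0.2159 0.131 ] [0.0023 0.0023]
birch [0.4525 0.2312 0.1108] [0.0001 0.0001]
alu [0.62   0.2007 0.1165] [0.0012 0.0012]
scene 318 ((191.7216796875, 219.3634490966797), (29.810462951660156, 35.09111404418945), 76.43140411376953) [ 0.5436 -0.1498  0.096 ] 173 210 203 235
side 54 ((285.2539978027344, 154.46856689453125), (10.307708740234375, 20.79929542541504), 87.79087829589844) [ 0.5524 -0.1588  0.096 ] 274 296 149 154
(array([ 0.54585496, -0.15023734,  0.10094782]), [0.0007444248903439678, 0.0007444248903438662])
0.8 [[-0.334  0.942 -0.   ]
 [ 0.942  0.334  0.   ]
 [ 0.    -0.    -1.   ]]
```

```bash
python3 - <<'E'
from h import *
c=cal("wrist");print(np.round(c["hand_eye"],3),c["camera_matrix"],c["k1"])
E
python3 -m inch '[[[2,3.5,-4,0,0,2.5],[4,7,-8,0,0,5],[6,10.5,-11,0,0,7.5],[8,14,-12,0,0,10],[10,17,-12,0,0,12.5],[12,20,-12,0,0,15],[14,23,-12,0,0,17.5],[16,26,-12,0,0,20],[18,29,-12,0,0,22.5],[20,32,-12,0,0,25],[22,35,-12,0,0,27.5],[24,38,-12,0,0,29.8]]]' 8.5 40
```

```text
[[ 1.     0.002  0.001 -0.   ]
 [ 0.002 -0.963 -0.269 -0.068]
 [ 0.     0.269 -0.963 -0.144]
 [ 0.     0.     0.     1.   ]] [[341.70761421   0.         260.17140816]
 [  0.         341.70761421 185.94364366]
 [  0.           0.           1.        ]] -0.0524665547553466
time: 1.8
tcp_pos: [0.4793, -0.2103, 0.3516]
eef_rot: [0.768, 0.64, 0.0, 0.0]
force: [0.3, -1.2, 0.2]
gripper_width: 0.0849
```

```bash
python3 - <<'E'
from h import *
s=status.observe();im=vision.read_camera("wrist");cv2.imwrite("pics/w1.png",im)
print(s["tcp_pos"])
def pw(p):
    c=cal("wrist");K=np.array(c["camera_matrix"]);T=np.eye(4);T[:3,:3]=R.from_quat(s["eef_rot"]).as_matrix();T[:3,3]=s["tcp_pos"]
    q=np.linalg.inv(T@np.array(c["hand_eye"]))@np.r_[p,1];u=np.array([q[0],-q[1]])/-q[2];u=u*(1+c["k1"]*(u@u));return K[:2,:2]@u+K[:2,2]
e=pw([.5458,-.1502,.1]);print(e)
H,S,V=cv2.split(cv2.cvtColor(im,cv2.COLOR_BGR2HSV))
k=((H>=19)&(H<=32)&(S>110)&(V>100)).astype(np.uint8)
n,l,st,ct=cv2.connectedComponentsWithStats(k,connectivity=8)
i=1+st[1:,4].argmax();print(st[i],ct[i])
cs,_=cv2.findContours((l==i).astype(np.uint8),cv2.RETR_CCOMP,cv2.CHAIN_APPROX_NONE)
for c in cs:
    if len(c)>25:
        el=cv2.fitEllipse(c);print(len(c),el,atz("wrist",el[0],.1,s).round(4),"diam m",np.linalg.norm(atz("wrist",(el[0][0]+max(el[1])/2,el[0][1]),.1,s)-atz("wrist",el[0],.1,s))*2)
        cv2.ellipse(im,el,(255,0,0),1)
cv2.imwrite("pics/w1o.png",im)
E
```

```text
[ 0.47933338 -0.21026541  0.35163942]
[319.07764763 195.19662121]
[ 283  158   71   68 1271] [318.53973249 192.06687648]
193 ((317.91729736328125, 191.85751342773438), (66.364990234375, 69.78085327148438), 70.23661041259766) [ 0.5414 -0.151   0.1   ] diam m 0.084891375157316
161 ((317.5862731933594, 191.7516326904297), (54.92573547363281, 59.00170135498047), 62.04336166381836) [ 0.5411 -0.1514  0.1   ] diam m 0.0717243282473306
```

View pics/w1o.png

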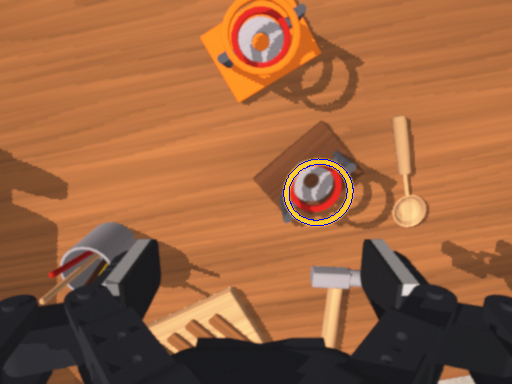

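```bash
python3 -m inch '[[[4,-0.2,0,0,0,0],[8,-0.4,0,0,0,0],[12,-0.6,0,0,0,0],[16,-0.8,0,0,0,0],[20,-1,0,0,0,0],[24,-1.2,0,0,0,0],[28,-1.4,0,0,0,0],[32,-1.6,0.5,0,0,0],[36,-1.8,1,0,0,0],[40,-2,2,0,0,0],[42.8,-2,2,0,0,0],[42.8,-2,2,0,0,0]]]'
python3 - <<'E'
from h import *
s=status.observe();im=vision.read_camera("wrist");cv2.imwrite("pics/w2.png",im)
print(s["tcp_pos"],s["eef_rot"],s["joint_positions"])
T=np.eye(4);T[:3,:3]=R.from_quat(s["eef_rot"]).as_matrix();T[:3,3]=s["tcp_pos"];M=T@np.array(cal("wrist")["hand_eye"])
for t in("walnut_mid","birch_mid","alu_mid"):
    for r in vision.regions_of("wrist",t):
        ys,xs=np.nonzero(r["pixels"]);print(t,round(r["score"],2),np.round(r["at"],1),xs.min(),xs.max(),ys.min(),ys.max(),im[r["pixels"]].mean(0).round())
        cv2.circle(im,tuple(int(v) for v in r["at"]),3,(255,0,0),-1)
cv2.imwrite("pics/w2o.png",im)
E
```

```text
time: 2.85
tcp_pos: [0.5348, 0.217, 0.3281]
eef_rot: [0.766, 0.643, -0.002, -0.001]
force: [1.3, -0.8, -1.3]
gripper_width: 0.085
[0.53484363 0.21695012 0.32813432] [ 7.66168325e-01  6.42635997e-01 -2.13467293e-03 -7.18858344e-04] [ 7.31742130e-01  1.60861751e-02  2.38245614e-01 -1.62259386e-03
 -1.79717380e+00 -2.47782378e+00]
walnut_mid 0.72 [371.2 186.9] 329 406 150 220 [155.  60. 131.]
walnut_mid 0.59 [260.3 173.6] 243 278 138 201 [ 45.  69. 112.]
birch_mid 0.87 [261.4  79.4] 244 278 64 98 [143. 207. 244.]
alu_mid 0.64 [259.  238.5] 245 277 201 272 [167. 173. 181.]
```

View pics/w2o.png

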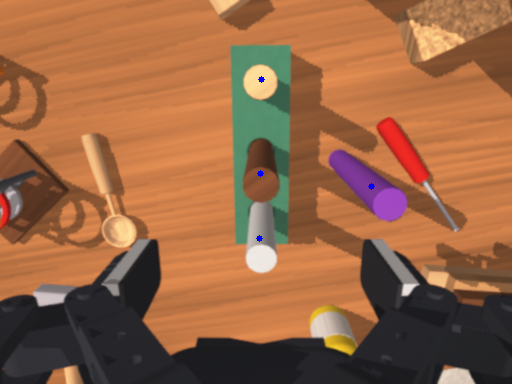

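Picture 4 shows birch at (261,81), the walnut rod with its top face at (261,183), and aluminium with its top face at (261,256), in one row. The purple decoy at (371,187) stands apart.

```bash
python3 - <<'E'
from h import *
s=status.observe()
for n,px,z in(("walnut",(260.8,183),.21),("birch",(261.2,81.3),.16),("alu",(261.2,256),.18)):
    p=atz("wrist",px,z,s);print(n,p.round(4),(R.from_quat(s["eef_rot"]).as_matrix().T@(p-s["tcp_pos"])).round(4))
E
```

```text
walnut [0.5392 0.2113 0.21  ] [0.0002 0.0039 0.1219]
birch [0.4607 0.2262 0.16  ] [ 0.0008 -0.0761  0.1718]
alu [0.6183 0.1973 0.18  ] [0.0005 0.0842 0.1519]
```

```bash
python3 -m inch '[[[0,0.4,2,0,0,0],[0,0.4,5,0,0,0],[0,0.4,8,0,0,0],[0,0.4,11,0,0,0],[0,0.4,13.5,0,0,0],[0,0.4,15.5,0,0,0],[0,0.4,16.5,0,0,0],[0,0.4,16.5,0,0,0]]]' 8.5 50
python3 -m inch '[[[0,0,0,0,0,0],[0,0,0,0,0,0],[0,0,0,0,0,0],[0,0,0,0,0,0],[0,0,0,0,0,0],[0,0,0,0,0,0],[0,0,0,0,0,0],[0,0,0,0,0,0],[0,0,0,0,0,0],[0,0,0,0,0,0]]]' 1.5 50
```

```text
time: 3.72
tcp_pos: [0.5384, 0.2103, 0.1644]
eef_rot: [0.768, 0.64, -0.001, -0.0]
force: [0.7, 0.2, -0.3]
gripper_width: 0.0846
time: 4.55
tcp_pos: [0.5396, 0.2121, 0.1675]
eef_rot: [0.767, 0.641, 0.001, 0.0]
force: [-0.1, 0.4, 6.1]
gripper_width: 0.0291
```

```bash
python3 -m inch '[[[0,0,-0.5,0,0,0],[0,0,-1.2,0,0,0],[0,0,-2,0,0,0],[0,0,-3,0,0,0],[0,0,-4.2,0,0,0],[0,0,-6,0,0,0],[0,0,-8,0,0,0],[0,0,-10,0,0,0],[0,0,-12,0,0,0],[0,0,-13.5,0,0,0],[0,0,-14,0,0,0],[0,0,-14,0,0,0]]]'
python3 - <<'E'
from h import *
ims=[]
for c in("scene","side"):
    im=vision.read_camera(c);ims.append(im)
    for t in("walnut_mid","birch_mid","alu_mid"):
      for r in vision.regions_of(c,t)[:3]:
        ys,xs=np.nonzero(r["pixels"]);print(c,t,round(r["score"],2),np.round(r["at"],1),xs.min(),xs.max(),ys.min(),ys.max())
cv2.imwrite("pics/l.png",cv2.resize(np.vstack([ims[0][70:270,230:430],ims[1][70:270,80:280]]),None,fx=1.5,fy=1.5))
s=status.observe();print(s["tcp_pos"],s["eef_rot"],s["force"],s["gripper_width"],R.from_quat(s["eef_rot"]).as_matrix().round(4))
E
```

```text
time: 5.55
tcp_pos: [0.5394, 0.2115, 0.3086]
eef_rot: [0.768, 0.641, 0.001, 0.0]
force: [-0.4, -0.4, -0.9]
gripper_width: 0.0292
scene walnut_mid 0.97 [356.7 150.9] 343 371 114 181
scene walnut_mid 0.94 [391.1 192.8] 377 409 165 219
scene birch_mid 0.64 [339.9 157.3] 332 349 142 178
scene alu_mid 0.97 [353.4 214.3] 340 364 195 234
side walnut_mid 0.69 [177.  145.5] 170 188 100 189
side walnut_mid 0.56 [133.2 209.2] 121 144 172 253
side birch_mid 0.75 [197.8 215.7] 191 205 193 242
side alu_mid 0.96 [166.  183.9] 158 173 157 210
[0.5389181  0.21160714 0.30557919] [ 7.67560963e-01  6.40975635e-01 -6.32346665e-04 -6.02756046e-05] [ 0.78664839 -0.43887992 -0.77975801] 0.028757535734770495 [[ 1.783e-01  9.840e-01 -1.000e-03]
 [ 9.840e-01 -1.783e-01 -7.000e-04]
 [-9.000e-04 -9.000e-04 -1.000e+00]]
```

View pics/l.png

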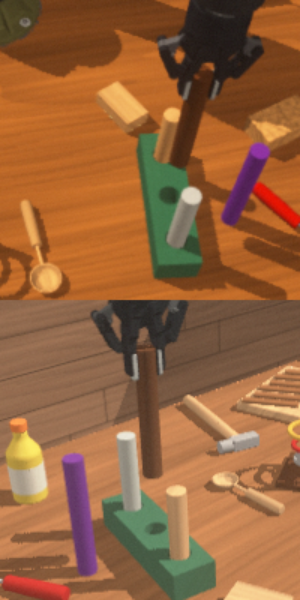

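Picture 5 shows the walnut rod lifted clear and upright in the fingers, with birch and aluminium still in the rack.

```bash
python3 -m inch '[[[-1.5,0.3,0,0,0,0],[-4,0.8,0,0,0,0],[-7.5,1.4,0,0,0,0],[-11,2.1,0,0,0,0],[-15,2.9,0,0,0,0],[-19,3.6,0,0,0,0],[-23,4.4,0,0,0,0],[-27,5.2,0,0,0,0],[-30.5,5.9,0,0,0,0],[-33.5,6.4,0,0,0,0],[-35.2,6.8,0,0,0,0],[-35.6,6.9,0,0,0,0]]]'
python3 -m inch '[[[0,0,0,0,0,0],[0,0,0,0,0,0],[0,0,0,0,0,0],[0,0,0,0,0,0],[0,0,0,0,0,0],[0,0,0,0,0,0]]]'
python3 - <<'E'
from h import *
ims=[];K={}
for c in("scene","side"):
    im=vision.read_camera(c);ims.append(im)
    for t in("walnut_mid","gauge_top"):
      for r in vision.regions_of(c,t)[:3]:
        ys,xs=np.nonzero(r["pixels"]);print(c,t,round(r["score"],2),np.round(r["at"],1),xs.min(),xs.max(),ys.min(),ys.max())
        b=im[r["pixels"]].mean(0)
        if t=="walnut_mid" and b[0]<b[1]:
            # axis line per row
            rows=np.unique(ys);mid=np.array([xs[ys==y].mean() for y in rows]);f=np.polyfit(rows,mid,1);K[c]=(f,ys.min(),ys.max())
s=status.observe();t=np.array(s["tcp_pos"]);print(t,s["eef_rot"],s["gripper_width"])
# axis as intersection of the two view planes
N=[]
for c,(f,a,b) in K.items():
    o,d1=ray(c,(np.polyval(f,a),a));_,d2=ray(c,(np.polyval(f,b),b));n=np.cross(d1,d2);n/=np.linalg.norm(n);N.append((n,n@o))
ax=np.cross(N[0][0],N[1][0]);ax/=np.linalg.norm(ax)*np.sign(ax[2]);print("axis",ax.round(4))
for z in(.15,.25,.30):
    print(z,np.linalg.solve([N[0][0],N[1][0],[0,0,1]],[N[0][1],N[1][1],z]).round(4))
cv2.imwrite("pics/g.png",cv2.resize(np.vstack([ims[0][70:270,100:300],ims[1][50:250,200:400]]),None,fx=1.5,fy=1.5))
for c in K: print(c,proj(c,[.5425,-.151,.1]))
E
```

```text
time: 6.95
tcp_pos: [0.5427, -0.1542, 0.3061]
eef_rot: [0.769, 0.64, -0.0, -0.0]
force: [0.5, 0.3, -1.8]
gripper_width: 0.0295
time: 7.45
tcp_pos: [0.5436, -0.1502, 0.3064]
eef_rot: [0.767, 0.641, 0.0, 0.0]
force: [0.4, 0.3, -0.2]
gripper_width: 0.0291
scene walnut_mid 0.92 [180.5 181.2] 170 195 146 211
scene walnut_mid 0.84 [391.3 191.3] 378 408 166 219
scene gauge_top 0.77 [197.8 236.4] 163 229 204 267
scene gauge_top 0.6 [163.4 178.5] 142 202 157 201
side walnut_mid 0.71 [291.  105.5] 282 297 66 141
side walnut_mid 0.66 [132.3 212.9] 122 144 172 253
side gauge_top 0.86 [286.3 179.6] 263 305 148 199
side gauge_top 0.73 [348.  200.6] 321 369 166 222
side gauge_top 0.4 [198.2 214.7] 191 205 193 242
[ 0.54349934 -0.15078722  0.3062781 ] [ 7.67526043e-01  6.41017763e-01  8.57867472e-06 -3.19030589e-05] 0.02893697452947661
axis [-0.0264 -0.0148  0.9995]
0.15 [ 0.5414 -0.148   0.15  ]
0.25 [ 0.5388 -0.1495  0.25  ]
0.3 [ 0.5375 -0.1503  0.3   ]
scene [190.94821117 218.17439426]
side [286.06129341 155.17464276]
```

View pics/g.png

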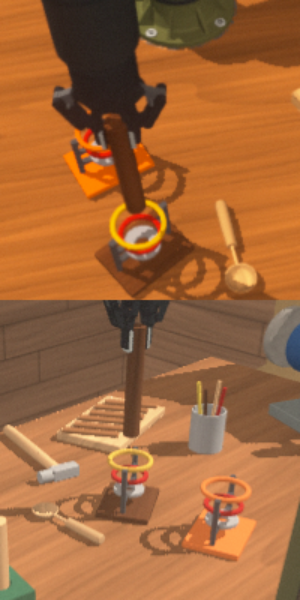

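Picture 6 shows the rod upright and its foot just over the yellow ring, about 3 mm short in x. I correct that and lower.

```bash
python3 -m inch '[[[-0.15,0.3,0.4,0,0,0],[-0.15,0.3,1.2,0,0,0],[-0.15,0.3,2,0,0,0],[-0.15,0.3,3,0,0,0],[-0.15,0.3,4,0,0,0],[-0.15,0.3,5,0,0,0],[-0.15,0.3,6,0,0,0],[-0.15,0.3,7,0,0,0],[-0.15,0.3,8,0,0,0],[-0.15,0.3,8.8,0,0,0],[-0.15,0.3,9.4,0,0,0],[-0.15,0.3,9.7,0,0,0]]]'
python3 -m inch '[[[0,0,0,0,0,0],[0,0,0.1,0,0,0],[0,0,0.2,0,0,0],[0,0,0.3,0,0,0],[0,0,0.4,0,0,0],[0,0,0.5,0,0,0],[0,0,0.6,0,0,0],[0,0,0.6,0,0,0]]]'
```

```text
time: 8.75
tcp_pos: [0.5459, -0.1528, 0.2081]
eef_rot: [0.768, 0.641, -0.0, -0.0]
force: [0.1, 0.1, -1.4]
gripper_width: 0.0291
time: 9.42
tcp_pos: [0.5461, -0.1529, 0.203]
eef_rot: [0.768, 0.641, -0.0, -0.0]
force: [0.3, 0.5, -0.8]
gripper_width: 0.0289
```

```bash
python3 -m inch '[[[0,0,0.1,0,0,0],[0,0,0.2,0,0,0],[0,0,0.3,0,0,0],[0,0,0.4,0,0,0],[0,0,0.5,0,0,0],[0,0,0.5,0,0,0]]]'
python3 -m inch '[[[0,0,0.1,0,0,0],[0,0,0.2,0,0,0],[0,0,0.2,0,0,0]]]'
```

```text
time: 9.92
tcp_pos: [0.5461, -0.1529, 0.198]
eef_rot: [0.768, 0.641, -0.0, -0.0]
force: [-0.3, -0.8, 0.3]
gripper_width: 0.0288
time: 10.17
tcp_pos: [0.5465, -0.153, 0.1975]
eef_rot: [0.768, 0.641, 0.001, 0.001]
force: [-0.2, 0.9, 4.1]
gripper_width: 0.0287
```

```bash
python3 -m inch '[[[0,0,0.1,0,0,0],[0,0,0.2,0,0,0],[0,0,0.2,0,0,0]]]'
python3 - <<'E'
from h import *
ims=[];K={}
for c in("scene","side"):
    im=vision.read_camera(c);ims.append(im)
    for r in vision.regions_of(c,"walnut_mid")[:3]:
        b=im[r["pixels"]].mean(0);ys,xs=np.nonzero(r["pixels"])
        if b[0]<b[1]: 
            rows=np.unique(ys);f=np.polyfit(rows,[xs[ys==y].mean() for y in rows],1);K[c]=(f,ys.min(),ys.max());print(c,r["score"],ys.min(),ys.max())
N=[]
for c,(f,a,b) in K.items():
    o,d1=ray(c,(np.polyval(f,a),a));_,d2=ray(c,(np.polyval(f,b),b));n=np.cross(d1,d2);n/=np.linalg.norm(n);N.append((n,n@o))
if len(N)==2:
  for z in(.1,.2): print(z,np.linalg.solve([N[0][0],N[1][0],[0,0,1]],[N[0][1],N[1][1],z]).round(4))
cv2.imwrite("pics/g2.png",cv2.resize(np.vstack([ims[0][150:270,130:250],ims[1][90:210,226:346]]),None,fx=2.5,fy=2.5,interpolation=cv2.INTER_CUBIC))
E
```

```text
time: 10.42
tcp_pos: [0.547, -0.1532, 0.1975]
eef_rot: [0.767, 0.641, 0.001, 0.002]
force: [-1.7, 2.5, 11.0]
gripper_width: 0.0287
scene 0.69 183 232
side 0.68 106 174
side 0.19 149 199
0.1 [ 0.5444 -0.1523  0.1   ]
0.2 [ 0.5512 -0.1538  0.2   ]
```

View pics/g2.png

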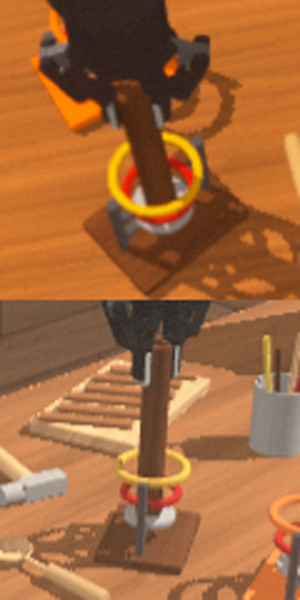

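Picture 7 shows the rod standing through the yellow and red rings on the steel ring, centred and upright, and the contact force confirms it. I ease the load off and release.

```bash
python3 -m inch '[[[0,0,-0.1,0,0,0],[0,0,-0.2,0,0,0],[0,0,-0.2,0,0,0]]]' - 20
python3 -m inch '[[[0,0,0,0,0,0],[0,0,0,0,0,0],[0,0,0,0,0,0],[0,0,0,0,0,0],[0,0,0,0,0,0],[0,0,0,0,0,0],[0,0,0,0,0,0],[0,0,0,0,0,0],[0,0,0,0,0,0],[0,0,0,0,0,0]]]' 8 20
python3 -m inch '[[[0,0,-0.5,0,0,0],[0,0,-1.2,0,0,0],[0,0,-2,0,0,0],[0,0,-3,0,0,0],[0,0,-4.5,0,0,0],[0,0,-6,0,0,0],[0,0,-8,0,0,0],[0,0,-10,0,0,0],[0,0,-12,0,0,0],[0,0,-14,0,0,0],[0,0,-14,0,0,0],[0,0,-14,0,0,0]]]'
python3 - <<'E'
from h import *
ims=[];A={}
for c in("scene","side"):
    im=vision.read_camera(c);ims.append(im)
    for t in("walnut_mid","birch_mid","alu_mid"):
      for r in vision.regions_of(c,t)[:3]:
        ys,xs=np.nonzero(r["pixels"]);print(c,t,round(r["score"],2),np.round(r["at"],1),xs.min(),xs.max(),ys.min(),ys.max())
    print(c,"expected axis px z=.24,.1:",proj(c,[.5445,-.151,.24]),proj(c,[.5445,-.151,.1]))
cv2.imwrite("pics/g3.png",cv2.resize(np.hstack([ims[0][110:270,120:400],ims[1][80:240,130:410]]),None,fx=1.42,fy=2,interpolation=cv2.INTER_CUBIC))
print(status.observe()["force"])
E
```

```text
time: 10.87
tcp_pos: [0.5465, -0.153, 0.1975]
eef_rot: [0.768, 0.641, 0.001, 0.001]
force: [-0.9, 1.0, 6.1]
gripper_width: 0.0288
time: 11.7
tcp_pos: [0.5462, -0.1529, 0.1963]
eef_rot: [0.768, 0.641, 0.0, -0.0]
force: [0.4, 0.1, 0.2]
gripper_width: 0.08
time: 12.7
tcp_pos: [0.5465, -0.153, 0.3386]
eef_rot: [0.768, 0.641, 0.001, 0.001]
force: [0.0, 0.6, -1.0]
gripper_width: 0.0801
scene walnut_mid 0.74 [187.9 205.3] 177 200 179 232
scene walnut_mid 0.56 [392.1 193.3] 377 409 165 219
scene birch_mid 0.82 [340.8 156.9] 333 350 143 178
scene alu_mid 0.96 [353.1 212.9] 341 364 195 234
scene expected axis px z=.24,.1: [183.2181193  184.91247144] [191.07144974 218.93459161]
side walnut_mid 0.74 [285.6 132.5] 280 293 106 169
side walnut_mid 0.64 [129.9 211.8] 121 144 172 254
side birch_mid 0.59 [196.9 216.2] 191 205 193 242
side alu_mid 0.86 [164.2 182.8] 157 174 156 210
side expected axis px z=.24,.1: [287.98026884 107.30486369] [285.53100006 154.94254578]
[-0.30868654  0.02338087 -0.54794915]
```

View pics/g3.png

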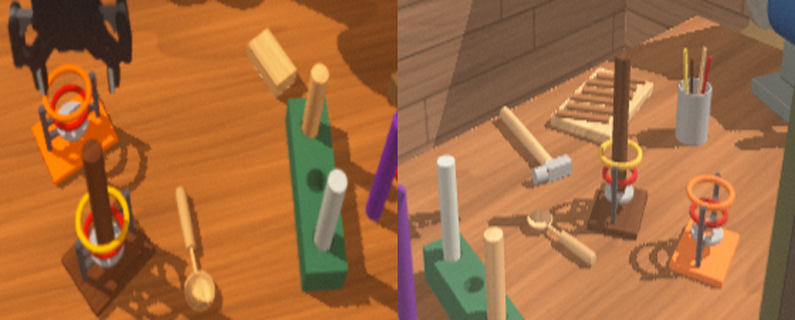

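Picture 8 shows the walnut rod standing free and upright in the yellow-topped gauge with the gripper clear above it. Birch and aluminium stand unmoved in the rack.

```bash
python3 -c "
from plant import arm;print(arm.sign_off())"
```

```text
the job is handed in; nothing more can be done
None
```

I took the walnut rod from the middle hole of the green rack and lowered it upright through the yellow and red rings. The steel ring stopped it: the contact force rose to about 11 N. I then eased the load off, opened the fingers, retracted and handed the job in at about 13 s.

**Last checks:**
- **Walnut rod:** it stands free and upright in the yellow-topped gauge, within about 2–3 px of the expected axis in both fixed cameras. At contact its centre came out about 42 mm above the top ring, against the nominal 40 mm.
- **Birch and aluminium rods:** still in their holes, within about 3 px of where they were first seen.
- **Robot:** the gripper is clear above the rod and the tool force is near zero.

**Disagreement:** the fixed cameras and the wrist camera placed the gauge up to about 4–5 mm apart in x. I took a value in between and corrected by 3 mm before lowering, well inside the ring clearance. No check failed.

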